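# Send a thimble through the sprung corner flap

## Task

Put the dull steel thimble (the low, dome-topped one with a rolled rim) away in the open-topped wooden pen by pushing it along the glass through the corner doorway: hold the self-closing flap open with one finger while the other finger pushes the thimble in, and never let the flap touch the thimble. Push it far enough in that the flap can swing shut behind it, then let the flap close. Only push it: do not pinch, lift, or tip it over, and leave the other thimbles, the bell, the spool and the pin jar as they are.

Things in the scene. Friction and masses are not known exactly. Their poses are not given: they have to be found in the camera images.
- steel_thimble: The thimble to put away: worn dull steel, mouth down on the glass, 24.5 mm tall; rolled rim 23 mm across and 3 mm high at the foot, body 20 mm tapering to 17 mm, domed top; about 18 g, slides freely. Starts 142 to 158 mm before the pen's front-wall line (pen x), in a row of three thimbles about 55 mm apart, in any order. Origin: centre of underside.
- pen: Fixed open-topped wooden pen, walls 30 mm high, 6 mm thick, no floor or sill. Origin on the glass; x points in, z up. Inside: x 0 to 160 mm, y -4 to 154 mm. Hinge-side wall: inner face y = -4, x -60 to 166. Front wall: x -6 to 0, only y 83 to 157. That corner is cut off; the slanting doorway is shut by the flap. A straight push along +x at y about 58 goes through it.
- door_hinge (a point): The flap's vertical hinge, at (-60, 0) mm in the pen frame, on the glass.
- door_post (a point): Fixed round brass post, 6 mm in diameter and 32 mm high, where the doorway meets the front wall: at (1, 84.5) mm in the pen frame, on the glass.
- shelf_top (a point): A point on the flat top of the ribbed glass shelf, 14 mm above the work surface; the shelf carries the pen, the thimbles and the things around them.
- flap (a joint): Opening of the steel flap, rad: 0 shut, 0.95 fully open. Upright leaf 100 mm long from the hinge, 3 mm thick, 3.5 to 29.5 mm above the glass. Shut, it runs from the hinge to (0, 80) mm in the pen frame; it opens only inward, towards the hinge-side wall (at 0.93 it runs along pen +x to (40, 0)). A light spring (0.3 N at its free edge) shuts it in about 1 s; it sweeps 100 mm about the hinge.
- flap_edge (a point): The top of the flap's free vertical edge, 29.5 mm above the glass.
- glass_thimble: Cobalt glass thimble, 35 mm tall, flared foot 25 mm in diameter; leave alone. Origin: centre of underside.
- resin_thimble: Carved ivory-coloured resin thimble, 30 mm tall, 24 mm in diameter at the top with a small finial; leave alone. Origin: centre of underside.
- brass_thimble: Brass thimble, 26 mm tall, 21 mm in diameter, inside the pen 125 to 138 mm along its x; leave alone. Origin: centre of underside.
- china_thimble: White china thimble, 29 mm tall, 22 mm in diameter, inside the pen 125 to 138 mm along its x; leave alone. Origin: centre of underside.
- bell: Bronze bell paperweight, 60 mm in diameter, 70 mm tall with a rounded handle; leave alone. Origin: centre of underside.
- spool: Empty wooden thread spool, 32 mm in diameter, 38 mm tall; leave alone. Origin: centre of underside.
- pin_jar: Small glass jar with a metal cap, 48 mm in diameter, 50 mm tall; leave alone. Origin: centre of underside.

How it is judged:
By the outcome, as a careful person would: the job done as asked, in the order asked, and still so for the second after the job is handed in, with the robot touching nothing.
It also fails if it takes over 51 s, if anything falls off the work surface, if the arm or the gripper's body presses on something with over 40 N, if the wrist force passes 120 N, or if a joint passes its speed limit or range.

## Robot

A 6-joint arm with a two-finger parallel gripper is mounted at the origin on the work surface. World frame = base frame: x ahead of the robot, y to its left, z up, the work surface at z = 0. Lengths are in m, angles in degrees, forces in N, time in s.
With the tool pointing down it reaches from about 0.4 to 0.825 m from the base axis. Payload 7 kg.
Tool frame: the origin (TCP) lies at the very end of the fingers, on their centre line; the grasp point (between the pads) lies 19 mm behind it; y points along the fingers, x is the direction in which the jaws open and shut, and the axes are right-handed (so a half turn about y gives the same grasp; the last joint's range is limited). The gripper opens to 88 mm and grips with 3 to 60 N. Pads are 19 mm wide; open, the fingers measure 130 mm over their backs; the gripper's body (78 mm by 193 mm) begins 47 mm behind the grasp point.
Start: joints at [84.173, 20.546, 0.682, 0, -70.136, -16.507], TCP at [0.257, 0.624, 0.227] pointing down, gripper open.
Joint ranges: [-176.03, 176.03], [-82.01, 121.73], [-58.28, 71.71], [-173.87, 95.51], [-174.79, -0.11], [-173.66, 173.66]. Speed limits (degrees/s): [136.94, 136.94, 172.46, 180, 180, 180].

## Interface

Orientations are given as [roll, pitch, yaw] about the fixed x, y, z axes, in that order (R = Rz(yaw) Ry(pitch) Rx(roll)).
In Python, from plant import ctrl gives the robot as it stands.
- The arm moves only by the shell command python3 -m crank 'ROWS'. ROWS is JSON, a list that holds one entry, the list of rows, each a list of 5 numbers: the closure, from -1 (fully open) to 1 (shut), then the shift along the tool's x, y, z in mm, then the turn about the tool's y in rad. In form: [[[claw, x, y, z, turn], ...]]. A call has 1 to 12 rows; each row is the pose to reach, as a shift and turn from the pose commanded when the call began, along the tool's axes at that moment; what a row does not reach only later rows make up. A row lasts 1/8 s, in which the tool goes at most 62.5 mm and 10.7 degrees, less where a joint would pass 70% of its speed; a pose out of reach is approached as far as the arm can. A call with a gripper value outside its range is refused whole. The fingers move at their own pace and stop on an object; the grip force is fixed at half the most. Time passes only in rows, so rows that repeat a pose let the fingers close. It gives the time, the measured TCP pose, the force and the opening at its end, in the units of the state.
- ctrl.get_obs(): the state, without advancing time (a new reading comes with each control period).
- ctrl.snapshot(name): name is "scene" or "top"; returns the picture (420x560x3 uint8, red, green, blue); there is no depth.
- ctrl.camera_model(name): a dict with "fx", "fy", "cx", "cy" (pixels), "origin" and "orientation" of the camera in the world. Camera axes: x right, y down, z forward; pixel columns grow to the right and rows downward; lengths in m; the calibration is good to about 2 mm. A picture is of the moment at which its call begins. camera_model takes no time and is no camera call.
- ctrl.close_job(): hands the job in, once; it reports no verdict.
Trained networks look in the newest picture that a camera, given by its name, has taken for a name from the list of things; names that differ only in an ending like _2 or _b are one class to them, and where a whole thing is asked for, a point or a joint stands for the part that bears it (a point fixed in the world has none). Each returns a list of dicts, best first, with "confidence" (0 to 1); they miss things now and then, are a little off and sometimes report something else, mostly with a low value. They report only what shows in the picture. A call takes as long as a camera call.
- ctrl.find_in(camera, name): "extent" ([left, top, width, height] in pixels, round what is visible of it).
The state is a dict: "clock": time; "joint_pos": joint angles; "qvel": joint speeds; "tau": joint torques, N m; "tool_pos": TCP position; "orientation": TCP orientation; "force": force on the tool from outside, world axes, zero at the start; "moment": the same for the moment, N m; "opening": finger opening in m.
Only numpy, scipy, OpenCV 4.12 (cv2) and the standard library are available. Lean on these libraries where they do the work, as an engineer would, in place of code of your own. Each camera call takes 0.05 s, during which the arm holds its last target.

## Working session

There is one attempt and no reset: what is moved stays moved. The work goes in short steps, Python scripts to look and compute and a shell command to move; the robot and the scene stay as the last step left them, time stands still between calls to the robot, and variables do not carry over. Pictures are saved under pics/ and viewed, and the job is handed in when it is done.

```bash
ls; mkdir -p pics; python3 - <<'E'
from plant import ctrl
import cv2
o=ctrl.get_obs()
print({k:o[k] for k in('clock','tool_pos','orientation','opening','force')})
for n in("scene","top"):
    im=ctrl.snapshot(n); cv2.imwrite(f"pics/{n}0.png",im[:,:,::-1]); print(n,ctrl.camera_model(n))
    for t in("steel_thimble","pen","flap","glass_thimble","resin_thimble","brass_thimble","china_thimble","bell","spool","pin_jar"):
        print(t,[([round(float(v)) for v in d['extent']],round(d['confidence'],2)) for d in ctrl.find_in(n,t)][:3])
E
```

```text
pics
{'clock': 0.0, 'tool_pos': array([0.25630664, 0.6238785 , 0.22564097]), 'orientation': array([-8.99908761e+01, -9.66833855e-02, -1.12336268e+02]), 'opening': 0.087547986318242, 'force': array([-0.35703598,  0.06122795,  0.51663849])}
scene {'fx': 390.16632802991734, 'fy': 390.16632802991734, 'cx': 276.04502174870413, 'cy': 212.29822458066002, 'origin': array([ 0.90626416, -0.42764403,  0.52333764]), 'orientation': array([-132.65736214,   -0.66579018,   41.33901654])}
steel_thimble [([247, 243, 13, 15], 0.65), ([160, 285, 41, 46], 0.55)]
pen [([254, 142, 120, 90], 0.62)]
flap [([282, 190, 13, 40], 0.63)]
glass_thimble []
resin_thimble [([227, 224, 15, 20], 0.69)]
brass_thimble [([334, 165, 13, 10], 0.64), ([257, 143, 115, 91], 0.53)]
china_thimble [([315, 154, 10, 15], 0.53), ([258, 140, 113, 95], 0.27)]
bell [([160, 287, 41, 45], 0.74)]
spool [([123, 246, 22, 29], 0.91)]
pin_jar [([265, 304, 34, 50], 0.74), ([316, 151, 6, 17], 0.69), ([254, 143, 119, 87], 0.3)]
top {'fx': 479.80309290223244, 'fy': 479.80309290223244, 'cx': 280.27292879400477, 'cy': 209.3783900919167, 'origin': array([ 0.40435759, -0.03726422,  1.18964056]), 'orientation': array([-169.578624  ,    0.37521438,  -88.42778459])}
steel_thimble [([316, 220, 6, 7], 0.57)]
pen [([182, 205, 99, 76], 0.88)]
flap [([255, 239, 6, 7], 0.65)]
glass_thimble [([308, 263, 11, 10], 0.66)]
resin_thimble [([315, 239, 10, 8], 0.55)]
brass_thimble [([258, 218, 24, 24], 0.21)]
china_thimble [([86, 138, 366, 184], 0.26)]
bell [([370, 210, 24, 30], 0.97), ([315, 238, 11, 10], 0.3)]
spool [([372, 267, 14, 13], 0.74)]
pin_jar [([344, 157, 20, 21], 0.84)]
```

```bash
python3 - <<'E'
import cv2
a=cv2.imread("pics/scene0.png");b=cv2.imread("pics/top0.png")
cv2.imwrite("pics/scene0z.png",cv2.resize(a[130:370,110:390],(700,600),interpolation=cv2.INTER_CUBIC))
cv2.imwrite("pics/top0z.png",cv2.resize(b[140:300,160:400],(792,528),interpolation=cv2.INTER_CUBIC))
E
```

```text
(no output)
```

View pics/top0.png

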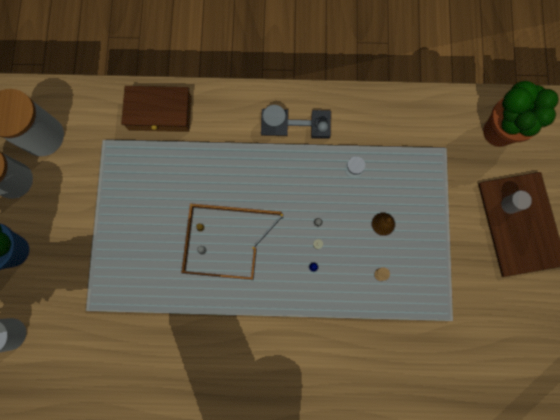

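View pics/scene0z.png

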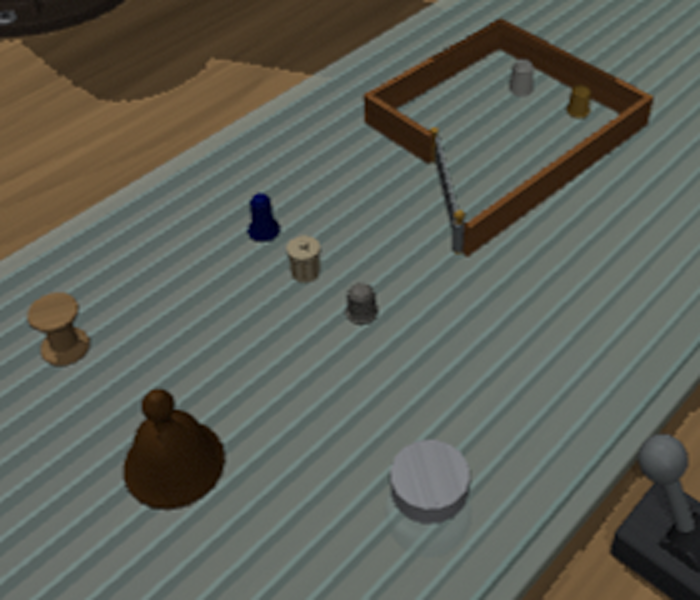

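View pics/top0z.png

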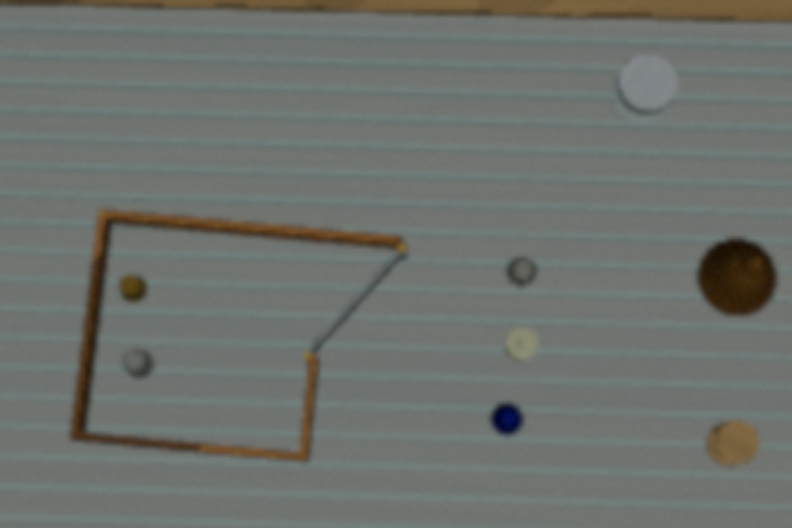

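```bash
cat > h.py <<'E'
import numpy as np, cv2
from scipy.spatial.transform import Rotation as R
from plant import ctrl
def cam(n):
    m=ctrl.camera_model(n); return m, R.from_euler('xyz',m['orientation'],degrees=True).as_matrix(), np.array(m['origin'])
def proj(n,P):
    m,Rm,o=cam(n); c=(np.atleast_2d(P)-o)@Rm
    return np.c_[m['fx']*c[:,0]/c[:,2]+m['cx'], m['fy']*c[:,1]/c[:,2]+m['cy']]
def back(n,uv,z):
    m,Rm,o=cam(n); uv=np.atleast_2d(uv).astype(float)
    d=np.c_[(uv[:,0]-m['cx'])/m['fx'],(uv[:,1]-m['cy'])/m['fy'],np.ones(len(uv))]@Rm.T
    return o+d*((z-o[2])/d[:,2])[:,None]
def toW(pose,P):
    P=np.atleast_2d(P)/1000.; x,y,a=pose; c,s=np.cos(a),np.sin(a)
    return np.c_[x+c*P[:,0]-s*P[:,1], y+s*P[:,0]+c*P[:,1], .014+P[:,2]]
def toP(pose,W):
    x,y,a=pose;c,s=np.cos(a),np.sin(a);W=np.atleast_2d(W);dx=W[:,0]-x;dy=W[:,1]-y
    return np.c_[c*dx+s*dy,-s*dx+c*dy]*1000
E
cat > fit.py <<'E'
from h import *
from scipy.optimize import least_squares
P=np.array([[-60,-10,30],[166,-10,30],[166,160,30],[-6,160,30],[0,84.5,32],[-60,0,30]])
top=np.array([[403,238],[100,212],[75,438],[307,460],[311,356],[402,248]])/3.3+[160,140]
sc_P=np.array([[166,-10,30],[166,160,30],[-6,160,30],[1,84.5,32],[-60,0,32]])
sc=np.array([[652,97],[501,20],[366,97],[434,133],[459,214]])/2.5+[110,130]
def solve(use):
    def f(p):
        r=[]
        if 't' in use: r.append((proj('top',toW(p,P))-top-.0).ravel())
        if 's' in use: r.append((proj('scene',toW(p,sc_P))-sc).ravel())
        return np.concatenate(r)
    b=[least_squares(f,[.45,.1,a]) for a in(0,1.57,3.14,-1.57)]
    b=min(b,key=lambda r:r.cost); print(use,b.x,np.degrees(b.x[2]),np.abs(b.fun).max().round(2)); return b.x
pt=solve('t');ps=solve('s');p=solve('ts'); np.save('pose.npy',p)
for n,cl in(('top',{'steel':(521,270),'resin':(522,342),'glass':(507,418),'brass':(132,287),'china':(138,362),'bell':(737,277),'jar':(648,83),'spool':(733,442)}),):
    H=dict(steel=20,resin=28,glass=25,brass=25,china=28,bell=30,jar=48,spool=38)
    for k,v in cl.items():
        w=back(n,np.array(v)/3.3+[160,140],.014+H[k]/1000); print(k,w[0].round(4),toP(p,w)[0].round(1))
# scene: steel etc
for k,v,h in(('steel',(362,304),12),('resin',(304,259),15),('glass',(263,219),17),('brass',(580,102),13),('china',(522,78),14)):
    w=back('scene',np.array(v)/2.5+[110,130],.014+h/1000); print('scene',k,w[0].round(4),toP(p,w)[0].round(1))
E
python3 fit.py
```

```text
t [0.60376122 0.030809   1.51146426] 86.60052281496338 1.21
s [0.60518908 0.0350735  1.50487211] 86.22282065910828 2.24
ts [0.60492448 0.0325959  1.50723908] 86.3584381860925 2.92
steel [ 0.5882 -0.1163  0.034 ] [-149.7    7.2]
resin [ 0.534  -0.1172  0.042 ] [-154.    61.3]
glass [ 0.4789 -0.1073  0.039 ] [-147.6  116.9]
brass [0.5672 0.1695 0.039 ] [134.2  46.3]
china [0.512  0.1614 0.042 ] [122.6 101. ]
bell [ 0.5856 -0.2734  0.044 ] [-3.066e+02 -2.000e-01]
jar [ 0.7255 -0.2059  0.062 ] [-230.4 -135.5]
spool [ 0.4654 -0.2675  0.052 ] [-308.4  120.2]
scene steel [ 0.5922 -0.1164  0.026 ] [-149.5    3.2]
scene resin [ 0.5346 -0.1151  0.029 ] [-151.8   60.8]
scene glass [ 0.4844 -0.108   0.031 ] [-148.   111.4]
scene brass [0.5729 0.1727 0.027 ] [137.7  40.8]
scene china [0.5159 0.1665 0.028 ] [127.9  97.3]
```

```bash
cat >> h.py <<'E'
def plan(pen_xy,z,heading,pose=None):
    """tool shift (mm x,y,z) and turn to bring TCP to pen xy (mm), height z (mm above glass), tool x at pen heading deg"""
    pose=np.load('pose.npy') if pose is None else pose
    o=ctrl.get_obs(); T=R.from_euler('xyz',o['orientation'],degrees=True).as_matrix()
    w=toW(pose,[[pen_xy[0],pen_xy[1],z]])[0]
    d=(w-o['tool_pos'])@T*1000
    h=np.degrees(np.arctan2(T[1,0],T[0,0])); th=(h-(heading+np.degrees(pose[2]))+180)%360-180
    print('pen now',toP(pose,o['tool_pos'][None])[0].round(1),'z',round((o['tool_pos'][2]-.014)*1000,1),'head',round((h-np.degrees(pose[2]))%360,1))
    print('world',w.round(4),'shift',d.round(1),'turn rad',round(np.radians(th),3),'op',round(o['opening']*1000,1),'t',o['clock'],'F',np.round(o['force'],2))
E
python3 - <<'E'
from h import *
exec(open('fit.py').read().split("for n,cl")[0])
for q,n,pts in((pt,'top',[(521,270,20),(522,342,28)]),(ps,'scene',[(362,304,12),(304,259,15)])):
    for u,v,h in pts:
        w=back(n,(np.array([u,v])/3.3+[160,140]) if n=='top' else np.array([u,v])/2.5+[110,130],.014+h/1000); print(n,w,toP(q,w))
plan((-168,-7),90,123)
E
```

```text
t [0.60376122 0.030809   1.51146426] 86.60052281496338 1.21
s [0.60518908 0.0350735  1.50487211] 86.22282065910828 2.24
ts [0.60492448 0.0325959  1.50723908] 86.3584381860925 2.92
top [[ 0.58822154 -0.11629615  0.034     ]] [[-147.76775707    6.78940418]]
top [[ 0.53399426 -0.11717853  0.042     ]] [[-151.86411435   60.86894125]]
scene [[ 0.59224136 -0.11644426  0.026     ]] [[-152.04158378    2.93814375]]
scene [[ 0.53461837 -0.11506669  0.029     ]] [[-154.46300137   60.52670838]]
pen now [568.4 385.3] z 212.6 head 161.3
world [ 0.6012 -0.1355  0.104 ] shift [571.9 122.6 607.6] turn rad 0.669 op 87.6 t 1.1 F [-0.13 -0.68 -0.12]
```

```bash
python3 -m crank '[[[1,572,60,608,0.669],[1,572,60,608,0.669],[1,572,60,608,0.669],[1,572,60,608,0.669],[1,572,60,608,0.669],[1,572,60,608,0.669],[1,572,60,608,0.669],[1,572,60,608,0.669],[1,572,60,608,0.669],[1,572,60,608,0.669],[1,572,60,608,0.669],[1,572,60,608,0.669]]]'
python3 - <<'E'
from h import *
plan((-168,-7),70,123)
E
```

```text
clock: 2.6
tool_pos: [0.5665, -0.0588, 0.173]
orientation: [-90.0, 0.0, -150.7]
force: [1.2, 0.0, 0.5]
opening: 0.0006
pen now [-93.7  32.5] z 159.0 head 123.0
world [ 0.6012 -0.1355  0.084 ] shift [ 7.4 89.1 83.8] turn rad -0.0 op 0.6 t 2.6 F [1.18 0.05 0.53]
```

```bash
python3 -m crank '[[[1,7,60,45,0],[1,7,110,92,0],[1,7,129,92,0],[1,7,129,92,0]]]'
cat > look.py <<'E'
import sys
from h import *
tag=sys.argv[1]
for n in("top","scene"):
    im=ctrl.snapshot(n)[:,:,::-1].copy()
    o=ctrl.get_obs()
    if n=="top":
        a=cv2.resize(im[180:300,170:350],(720,480),interpolation=cv2.INTER_CUBIC)
    else:
        a=cv2.resize(im[130:290,190:390],(750,600),interpolation=cv2.INTER_CUBIC)
    cv2.imwrite(f"pics/{tag}_{n}.png",a)
    print(n,'tcp px',proj(n,o['tool_pos'])[0].round(1),'zoom',((proj(n,o['tool_pos'])[0]-([170,180] if n=='top' else [190,130]))*(4 if n=='top' else 3.75)).round(0))
    print([([round(float(v),1) for v in d['extent']],round(d['confidence'],2)) for d in ctrl.find_in(n,'steel_thimble')][:2])
plan((0,0),0,90)
E
python3 look.py a
```

```text
clock: 3.1
tool_pos: [0.6027, -0.1416, 0.0407]
orientation: [-90.2, -0.3, -150.8]
force: [-0.7, -0.3, 0.8]
opening: 0.0003
top tcp px [328.4 215.1] zoom [634. 140.]
[([312.8, 237.7, 11.0, 11.0], 0.58), ([314.7, 217.2, 4.2, 9.8], 0.38)]
scene tcp px [250.3 256. ] zoom [226. 472.]
[([314.3, 151.4, 9.8, 19.0], 0.57)]
pen now [-172.   -11.7] z 31.6 head 123.0
world [0.6049 0.0326 0.014 ] shift [ -83.9   31.6 -150.7] turn rad 0.577 op 0.5 t 3.3 F [-0.13 -0.56 -0.09]
```

View pics/a_top.png

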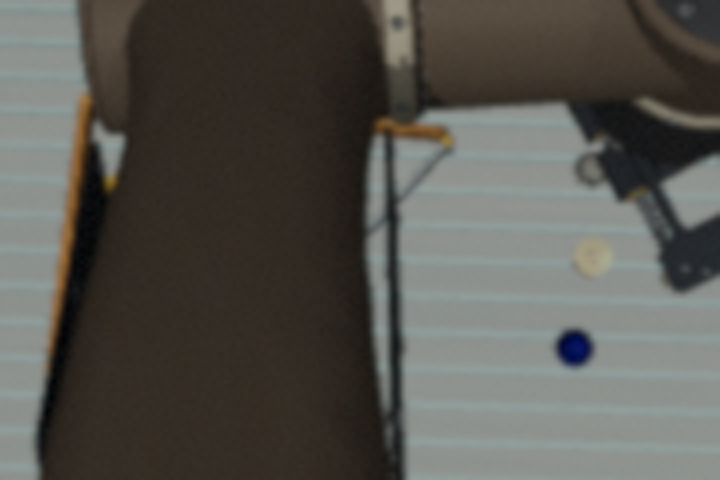

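View pics/a_scene.png

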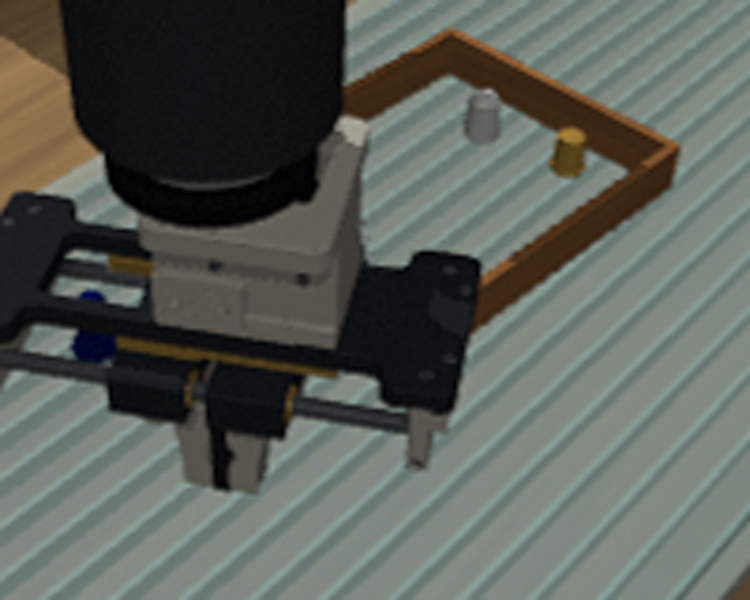

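```bash
python3 -m crank '[[[1,1,15,0,0],[1,1,26,0,0],[1,1,26.5,0,0],[1,1,26.5,-6,0],[1,1,26.5,-14,0],[1,1,26.5,-22,0],[1,1,26.5,-30,0],[1,1,26.5,-38,0],[1,1,26.5,-46,0],[1,1,26.5,-52,0],[1,1,26.5,-55,0]]]'
python3 look.py b
```

```text
clock: 4.68
tool_pos: [0.5767, -0.0927, 0.0174]
orientation: [-90.0, 0.0, -150.6]
force: [-0.5, 0.0, 1.0]
opening: 0.0005
top tcp px [307.7 227.3] zoom [551. 189.]
[]
scene tcp px [257.8 243. ] zoom [254. 424.]
[([225.9, 223.5, 13.2, 17.7], 0.67)]
pen now [-127.2   20. ] z 3.3 head 123.0
world [0.6049 0.0326 0.014 ] shift [-86.    3.3 -95.8] turn rad 0.576 op 0.5 t 4.875 F [0.55 0.08 0.18]
```

View pics/b_top.png

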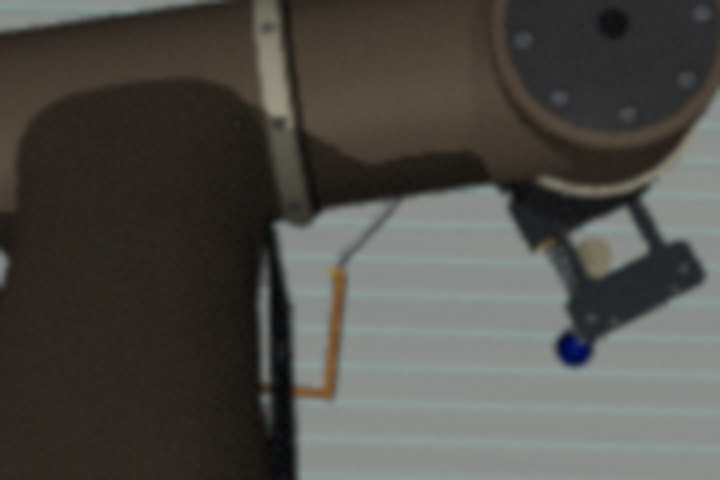

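View pics/b_scene.png

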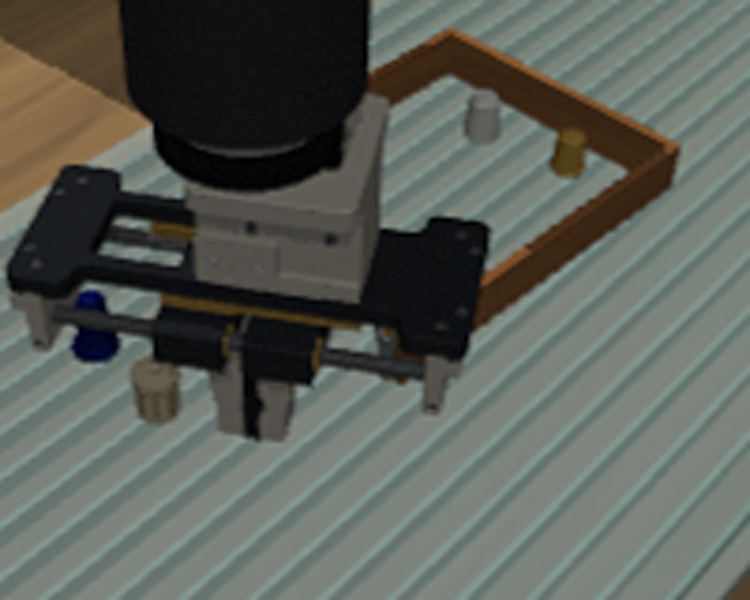

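```bash
python3 - <<'E'
from h import *
o=ctrl.get_obs(); T=R.from_euler('xyz',o['orientation'],degrees=True).as_matrix(); t=o['tool_pos']
m,Rm,c=cam('scene')
for nm,(u,v) in dict(L=(38,347),R=(431,412),Lmid=(25,300),Rtop=(445,365),tipL=(222,432),tipR=(285,440),housL=(160,362),housR=(315,382)).items():
    p=np.array([u,v])/3.75+[190,130]
    d=Rm@np.array([(p[0]-m['cx'])/m['fx'],(p[1]-m['cy'])/m['fy'],1])
    for off in(0,.02,.04):  # plane tool z = off
        n=T[:,2]; s=((t-c)@n+off)/(d@n); q=(c+s*d-t)@T*1000
        print(nm,'off',off,'tool x',q[0].round(1),'height above tip',-q[1].round(1))
E
```

```text
L off 0 tool x 103.4 height above tip 28.5
L off 0.02 tool x 93.4 height above tip 49.5
L off 0.04 tool x 83.4 height above tip 70.6
R off 0 tool x -82.3 height above tip 27.4
R off 0.02 tool x -84.1 height above tip 48.5
R off 0.04 tool x -85.9 height above tip 69.7
Lmid off 0 tool x 105.9 height above tip 57.6
Lmid off 0.02 tool x 95.8 height above tip 77.4
Lmid off 0.04 tool x 85.6 height above tip 97.2
Rtop off 0 tool x -86.5 height above tip 58.1
Rtop off 0.02 tool x -88.1 height above tip 77.9
Rtop off 0.04 tool x -89.8 height above tip 97.6
tipL off 0 tool x 16.0 height above tip -9.2
tipL off 0.02 tool x 9.8 height above tip 13.5
tipL off 0.04 tool x 3.7 height above tip 36.3
tipR off 0 tool x -14.8 height above tip -7.5
tipR off 0.02 tool x -19.6 height above tip 15.2
tipR off 0.04 tool x -24.4 height above tip 37.9
housL off 0 tool x 43.9 height above tip 31.5
housL off 0.02 tool x 36.6 height above tip 52.5
housL off 0.04 tool x 29.2 height above tip 73.4
housR off 0 tool x -28.9 height above tip 34.7
housR off 0.02 tool x -33.1 height above tip 55.5
housR off 0.04 tool x -37.3 height above tip 76.3
```

```bash
python3 -m crank '[[[1,0,-1.5,-7,0],[1,0,-1.5,-15,0],[1,0,-1.5,-23,0],[1,0,-1.5,-31,0],[1,0,-1.5,-39,0],[1,0,-1.5,-46,0],[1,0,-1.5,-50,0],[1,0,-1.5,-52,0],[1,0,-1.5,-52,0]]]'
python3 look.py c
```

```text
clock: 6.0
tool_pos: [0.5514, -0.0476, 0.0188]
orientation: [-90.0, -0.0, -150.7]
force: [0.3, 0.3, 0.0]
opening: 0.0003
top tcp px [289.3 236.9] zoom [477. 227.]
[]
scene tcp px [264.5 222.5] zoom [279. 347.]
[([226.6, 224.8, 12.9, 17.9], 0.36)]
pen now [-83.7  48.2] z 4.8 head 123.0
world [0.6049 0.0326 0.014 ] shift [-86.    4.8 -44. ] turn rad 0.575 op 0.5 t 6.2 F [-0.88 -0.75 -1.03]
```

View pics/c_scene.png

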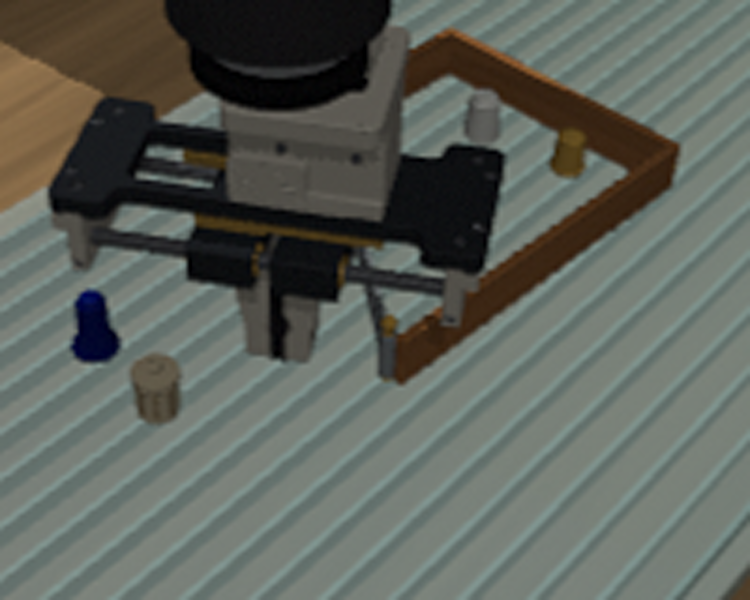

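View pics/c_top.png

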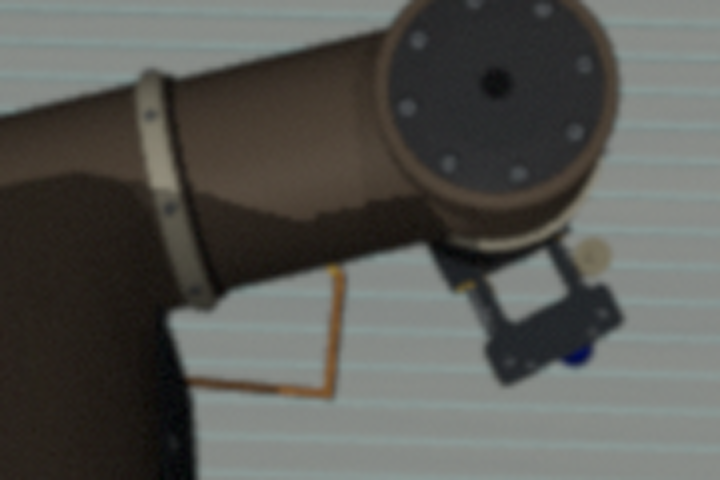

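```bash
python3 -m crank '[[[1,0,0,20,0],[1,0,-60,40,0],[1,0,-115,60,0.2],[1,0,-130,80,0.4],[1,0,-130,80,0.575],[1,0,-130,80,0.575]]]'
python3 look.py d
```

```text
clock: 6.95
tool_pos: [0.5907, -0.1185, 0.1488]
orientation: [-90.0, 0.0, 176.4]
force: [-0.1, 0.7, -0.8]
opening: 0.0007
top tcp px [322.4 212.7] zoom [610. 131.]
[([249.4, 212.2, 31.3, 67.0], 0.55)]
scene tcp px [251.2 196.4] zoom [230. 249.]
[]
pen now [-150.8    4.9] z 134.4 head 90.2
world [0.6049 0.0326 0.014 ] shift [  -5.6  134.4 -150.8] turn rad 0.004 op 0.6 t 7.15 F [ 0.13  0.2  -0.81]
```

View pics/d_scene.png

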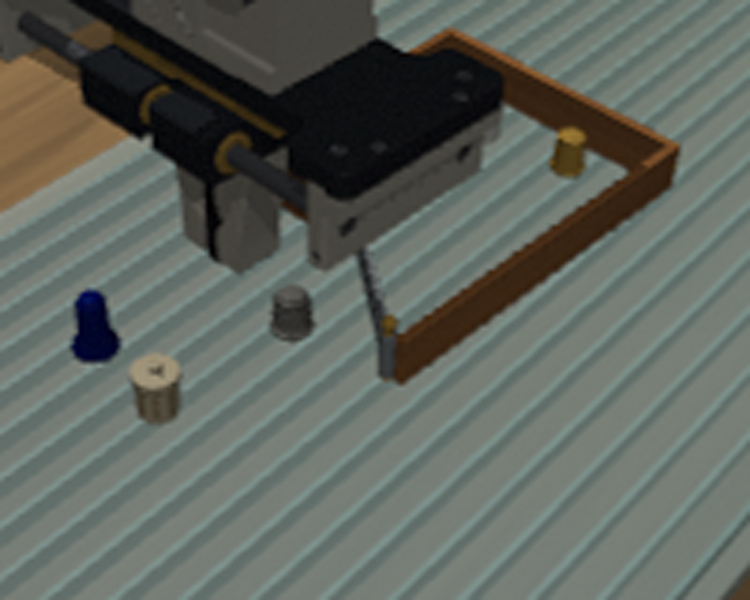

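View pics/d_top.png

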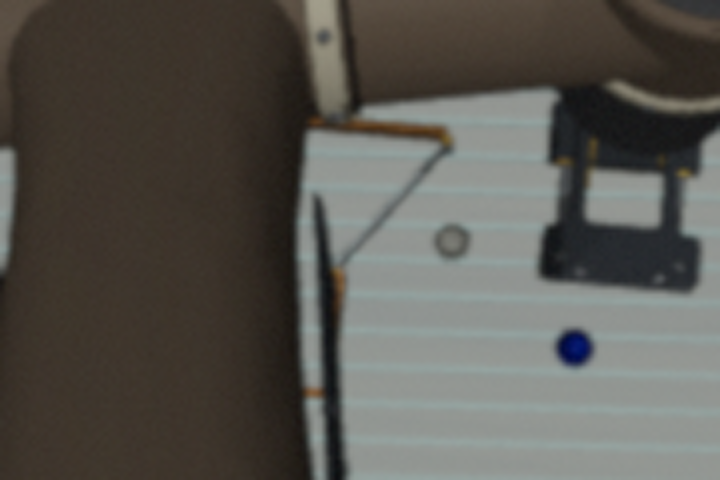

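```bash
python3 - <<'E'
from h import *
p=np.load('pose.npy')
Z=lambda n,u,v:(np.array([u,v])/4+[170,180]) if n=='top' else np.array([u,v])/3.75+[190,130]
for n,u,v,h,k in(('top',452,242,18,'steel'),('scene',292,313,12,'steel'),('top',446,141,30,'hinge'),('top',338,272,32,'post'),('scene',390,323,32,'hinge')):
    w=back(n,Z(n,u,v),.014+h/1000); print(n,k,w[0].round(4),toP(p,w)[0].round(1))
E
```

```text
top steel [ 0.5405 -0.0326  0.032 ] [-69.1  60.2]
scene steel [ 0.5448 -0.0312  0.026 ] [-67.5  55.9]
top hinge [ 0.6004 -0.0274  0.044 ] [-60.1   0.7]
top post [0.519 0.035 0.046] [-3.1 85.9]
scene hinge [ 0.5987 -0.0211  0.046 ] [-54.    2.8]
```

```bash
python3 -m crank '[[[1,35,30,-35,0],[1,53.5,80,-54,0],[1,53.5,118,-54,0],[1,53.5,129.5,-54,0],[1,53.5,129.5,-56,0],[1,53.5,129.5,-63,0],[1,53.5,129.5,-71,0],[1,53.5,129.5,-79,0],[1,53.5,129.5,-86,0],[1,53.5,129.5,-91,0],[1,53.5,129.5,-94,0],[1,53.5,129.5,-94,0]]]'
python3 look.py e
```

```text
clock: 8.65
tool_pos: [0.5431, -0.0201, 0.0192]
orientation: [-90.0, -0.0, 176.4]
force: [0.1, -0.3, -0.0]
opening: 0.0002
top tcp px [278. 240.] zoom [432. 240.]
[]
scene tcp px [271.  212.8] zoom [304. 310.]
[]
pen now [-56.9  58.4] z 5.2 head 90.0
world [0.6049 0.0326 0.014 ] shift [-58.4   5.2 -56.8] turn rad 0.0 op 0.2 t 8.85 F [-0.15 -0.49 -0.12]
```

View pics/e_scene.png

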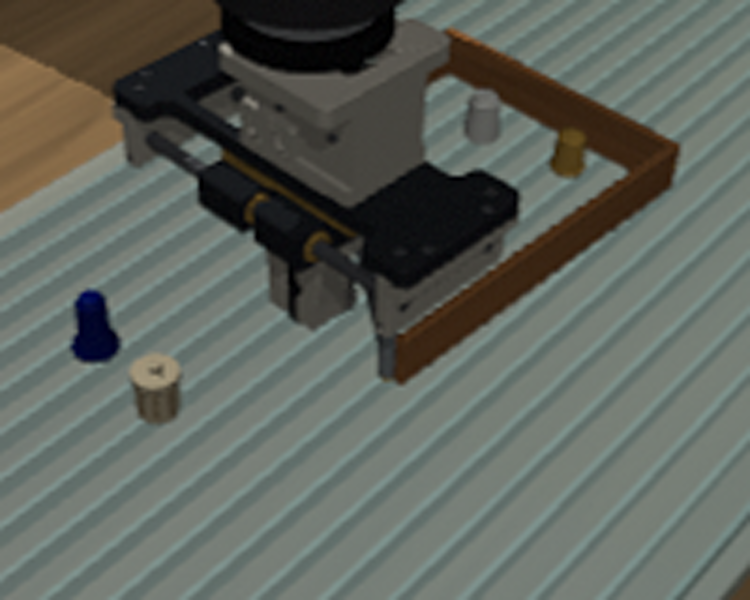

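View pics/e_top.png

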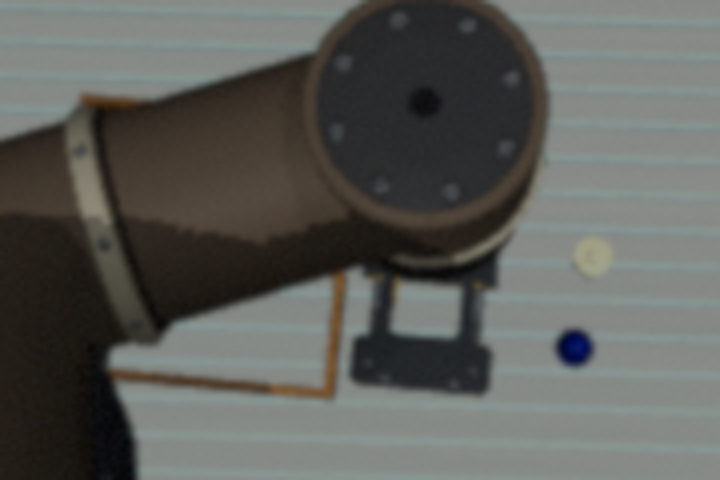

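```bash
python3 -m crank '[[[1,0,0,8,0],[1,0,-50,20,0],[1,0,-110,70,0],[1,0,-110,100,0],[1,0,-110,100,0]]]'
python3 look.py f
```

```text
clock: 9.48
tool_pos: [0.5369, -0.1225, 0.1307]
orientation: [-90.0, 0.1, 176.2]
force: [-0.5, -0.5, -0.7]
opening: 0.0006
top tcp px [322.9 238.2] zoom [612. 233.]
[]
scene tcp px [225.9 191.7] zoom [134. 231.]
[([272.9, 197.3, 12.2, 15.6], 0.59), ([0.0, 104.4, 487.4, 315.6], 0.22)]
pen now [-156.5   58.8] z 114.6 head 90.0
world [0.6049 0.0326 0.014 ] shift [ -59.   114.6 -156.5] turn rad 0.001 op 0.3 t 9.675 F [-0.07 -0.6   0.18]
```

View pics/f_scene.png

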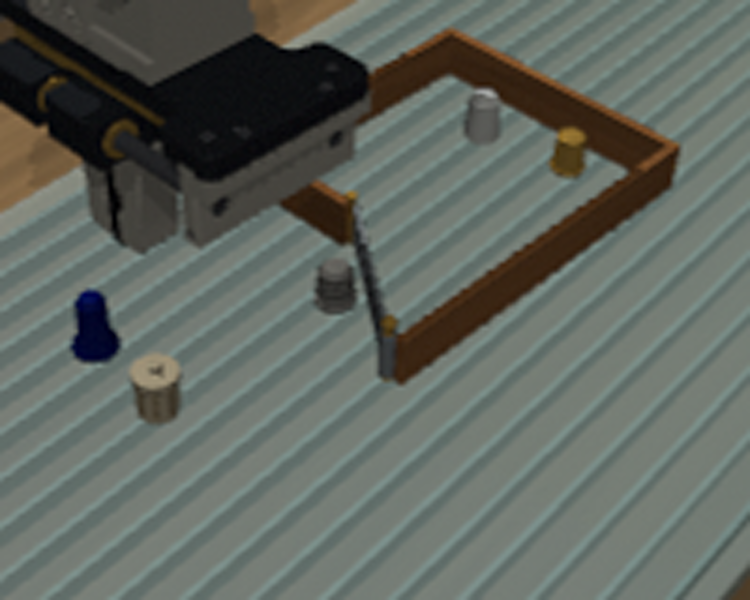

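View pics/f_top.png

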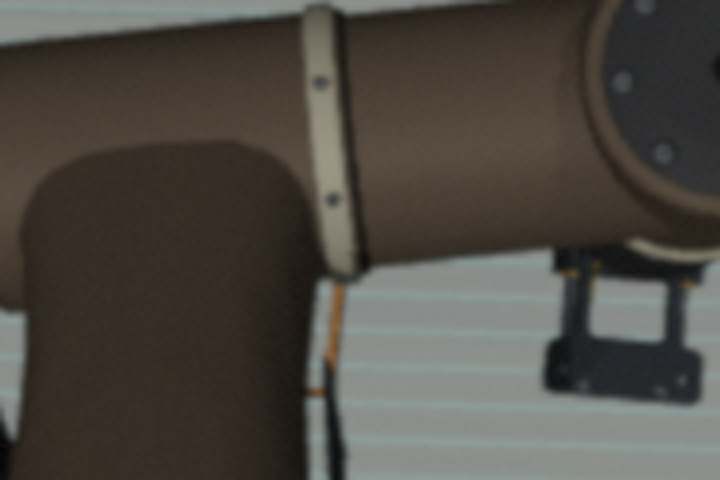

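```bash
python3 - <<'E'
from h import *
p=np.load('pose.npy')
for u,v,h in((335,287,12),(390,323,32),(352,196,33)):
    w=back('scene',np.array([u,v])/3.75+[190,130],.014+h/1000); print(w[0].round(4),toP(p,w)[0].round(1))
plan((-61,36),5,90)
E
```

```text
[ 0.548  -0.0021  0.026 ] [-38.3  54.6]
[ 0.5987 -0.0211  0.046 ] [-54.    2.8]
[0.5228 0.0399 0.047 ] [ 2.1 82.4]
pen now [-156.5   58.8] z 114.6 head 90.0
world [ 0.5651 -0.026   0.019 ] shift [-22.9 109.6 -95.5] turn rad 0.001 op 0.3 t 9.675 F [-0.07 -0.6   0.18]
```

```bash
python3 -m crank '[[[0.41,-2,10,-50,0],[0.41,-2,50,-92,0],[0.41,-2,80,-92,0],[0.41,-2,80,-92,0]]]'
python3 look.py g
```

```text
clock: 10.18
tool_pos: [0.5425, -0.0276, 0.0468]
orientation: [-89.9, -0.3, 176.5]
force: [0.7, -0.3, 0.2]
opening: 0.0254
top tcp px [281.1 238.3] zoom [444. 233.]
[([370.8, 266.8, 17.8, 14.7], 0.75)]
scene tcp px [269.1 203.1] zoom [297. 274.]
[([286.3, 138.6, 81.6, 92.2], 0.74), ([317.7, 155.4, 7.6, 7.9], 0.39)]
pen now [-64.5  55.5] z 36.5 head 90.0
world [0.6049 0.0326 0.014 ] shift [-55.4  36.6 -64.5] turn rad 0.001 op 25.9 t 10.375 F [ 0.21  0.17 -0.03]
```

View pics/g_scene.png

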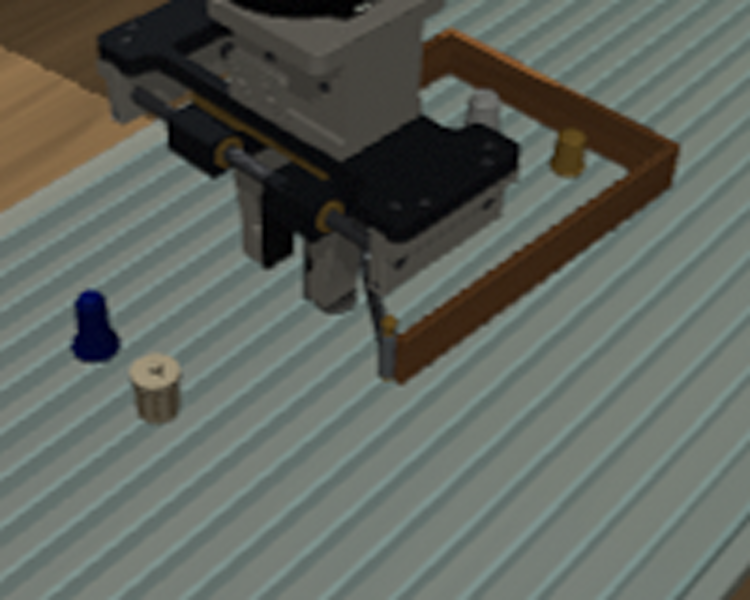

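```bash
python3 -m crank '[[[0.41,1.5,20,0,0],[0.41,1.5,31,0,0],[0.41,1.5,31.5,0,0],[0.41,-2,31.5,0,0],[0.41,-7,31.5,0,0],[0.41,-12,31.5,0,0],[0.41,-17,31.5,0,0],[0.41,-17,31.5,0,0]]]'
python3 look.py i
```

```text
clock: 11.38
tool_pos: [0.5617, -0.0296, 0.0177]
orientation: [-90.0, -0.0, 176.4]
force: [-0.1, -0.3, 0.7]
opening: 0.0259
top tcp px [282.  232.6] zoom [448. 211.]
[]
scene tcp px [275.1 220.3] zoom [319. 339.]
[]
pen now [-64.7  39.4] z 3.8 head 90.0
world [0.6049 0.0326 0.014 ] shift [-39.5   3.8 -64.7] turn rad 0.001 op 25.6 t 11.575 F [ 0.88 -0.1   0.26]
```

View pics/i_scene.png

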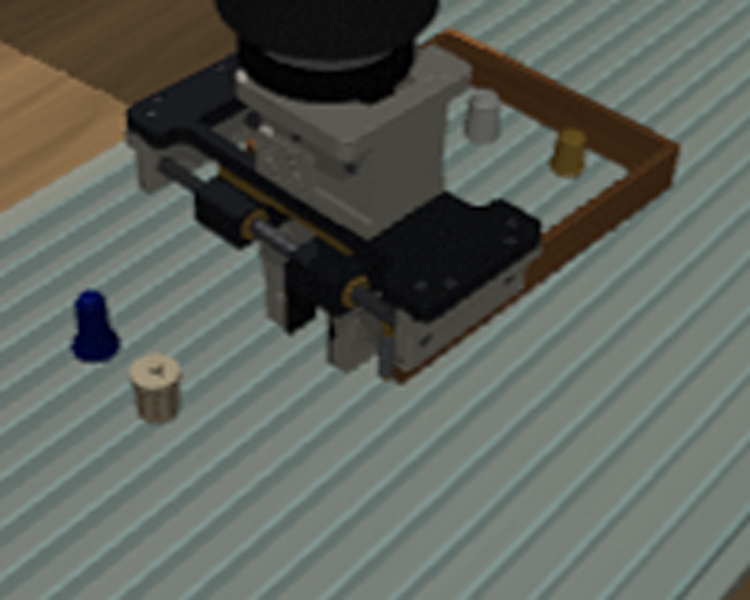

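View pics/i_top.png

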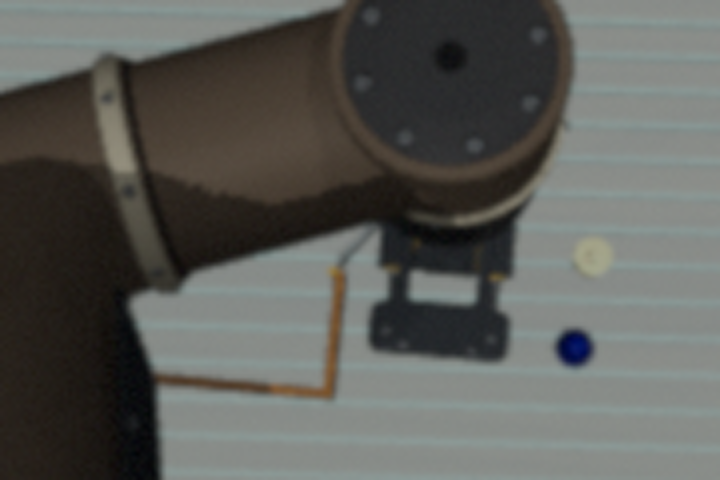

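```bash
python3 -m crank '[[[0.41,-1,-1,-2,0],[0.41,-2,-1,-5,0],[0.41,-2,-1,-9,0],[0.41,-2,-1,-13,0],[0.41,-2,-1,-17,0],[0.41,-2,-1,-20,0],[0.41,-2,-1,-20,0]]]'
python3 look.py j
```

```text
clock: 12.45
tool_pos: [0.565, -0.0091, 0.0189]
orientation: [-90.0, 0.0, 176.4]
force: [-1.1, 0.8, -0.5]
opening: 0.0259
top tcp px [273.8 231. ] zoom [415. 204.]
[]
scene tcp px [283.5 215.3] zoom [351. 320.]
[]
pen now [-44.5  37.3] z 4.8 head 90.0
world [0.6049 0.0326 0.014 ] shift [-37.3   4.8 -44.5] turn rad 0.001 op 25.7 t 12.65 F [-1.07  0.48  0.34]
```

View pics/j_scene.png

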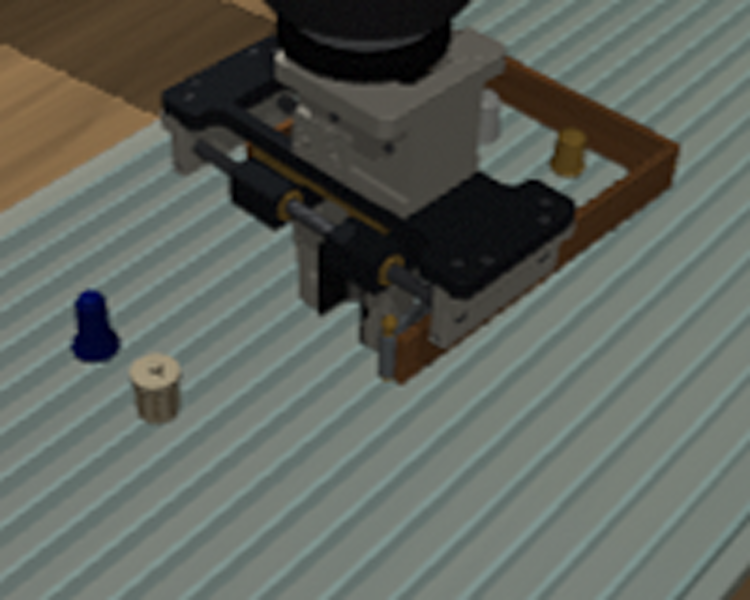

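View pics/j_top.png

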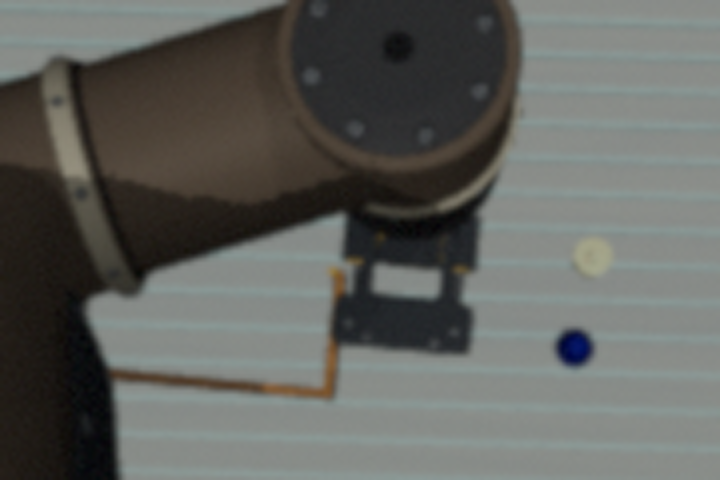

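```bash
python3 -m crank '[[[0.41,0,0,-3,0],[0.41,0,0,-9,0],[0.41,0,0,-15,0],[0.41,0,0,-21,0],[0.41,0,0,-27,0],[0.41,0,0,-33,0],[0.41,0,0,-38,0],[0.41,0,0,-40,0],[0.41,0,0,-40,0]]]'
python3 look.py k
```

```text
clock: 13.78
tool_pos: [0.5674, 0.0305, 0.0188]
orientation: [-90.0, 0.0, 176.4]
force: [-0.6, -0.5, 0.1]
opening: 0.0258
top tcp px [257.7 229.6] zoom [351. 198.]
[]
scene tcp px [297.7 205.5] zoom [404. 283.]
[([288.4, 200.2, 33.3, 30.8], 0.27), ([256.4, 153.5, 118.4, 82.6], 0.17)]
pen now [-4.7 37.4] z 4.8 head 90.0
world [0.6049 0.0326 0.014 ] shift [-37.4   4.8  -4.7] turn rad 0.0 op 25.6 t 13.975 F [-0.73  0.62  0.1 ]
```

View pics/k_scene.png

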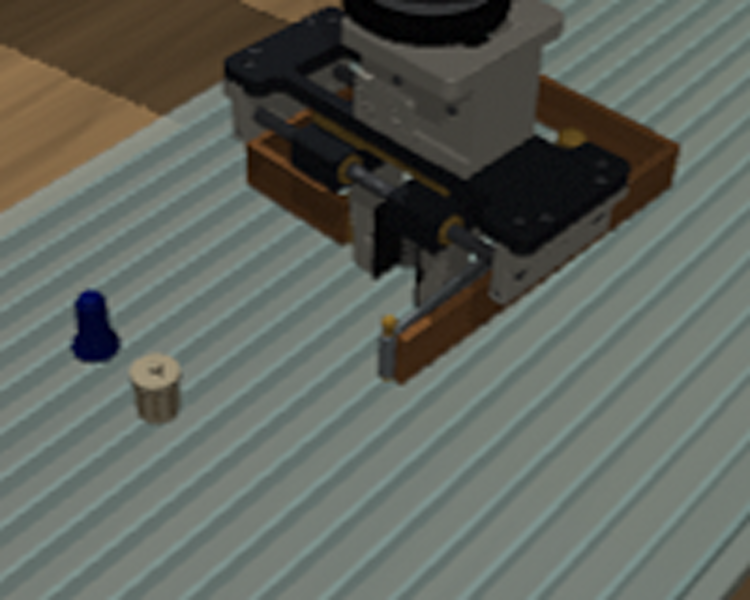

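View pics/k_top.png

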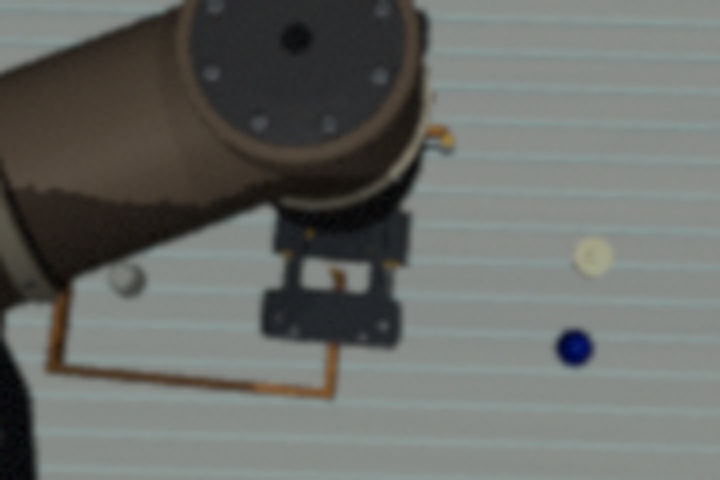

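```bash
python3 -m crank '[[[0.41,0,0,-3,0],[0.41,0,0,-9,0],[0.41,0,0,-15,0],[0.41,0,0,-21,0],[0.41,0,0,-27,0],[0.41,0,0,-33,0],[0.41,0,0,-37,0],[0.41,0,0,-39,0],[0.41,0,0,-39,0]]]'
python3 look.py l
```

```text
clock: 15.1
tool_pos: [0.5699, 0.0694, 0.0188]
orientation: [-90.0, 0.0, 176.4]
force: [-0.3, 0.1, 0.9]
opening: 0.0258
top tcp px [242.  228.2] zoom [288. 193.]
[([180.2, 210.3, 104.5, 71.5], 0.44)]
scene tcp px [310.9 196.4] zoom [453. 249.]
[([227.7, 222.4, 13.0, 19.6], 0.45)]
pen now [34.2 37.4] z 4.8 head 90.0
world [0.6049 0.0326 0.014 ] shift [-37.4   4.8  34.3] turn rad 0.0 op 25.8 t 15.3 F [-0.98 -0.29  0.25]
```

View pics/l_scene.png

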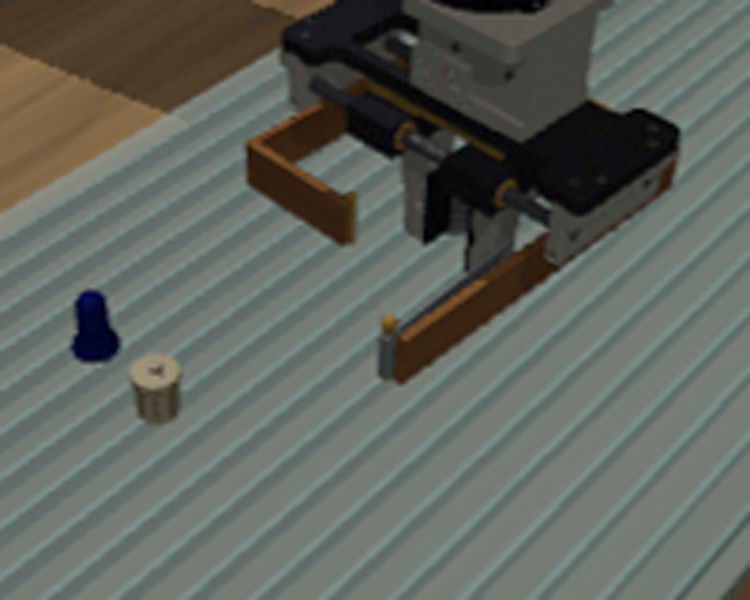

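View pics/l_top.png

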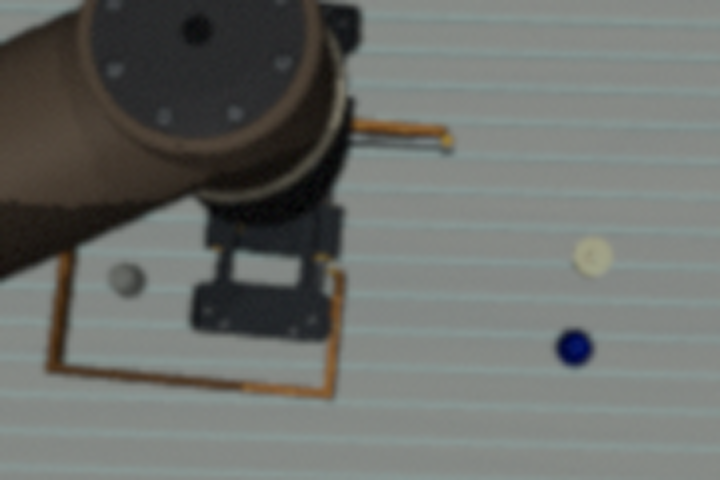

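```bash
python3 -m crank '[[[0.41,0,0,4,0],[0.41,0,0,12,0],[0.41,0,0,12,0]]]'; python3 look.py m; python3 - <<'E'
import cv2
a=cv2.imread('pics/m_scene.png')[120:320,330:580]
cv2.imwrite('pics/m_z.png',cv2.resize(cv2.convertScaleAbs(a,alpha=1.6),(750,600),interpolation=cv2.INTER_CUBIC))
E
```

```text
clock: 15.68
tool_pos: [0.5688, 0.0564, 0.0188]
orientation: [-90.0, -0.0, 176.3]
force: [0.3, -0.5, -0.4]
opening: 0.026
top tcp px [247.1 228.7] zoom [308. 195.]
[]
scene tcp px [306.8 199.2] zoom [438. 260.]
[([3.5, 109.6, 484.6, 309.3], 0.25)]
pen now [22.3 37.4] z 4.8 head 90.0
world [0.6049 0.0326 0.014 ] shift [-37.4   4.8  22.3] turn rad 0.0 op 25.8 t 15.875 F [ 0.62 -0.3   0.04]
```

View pics/m_z.png

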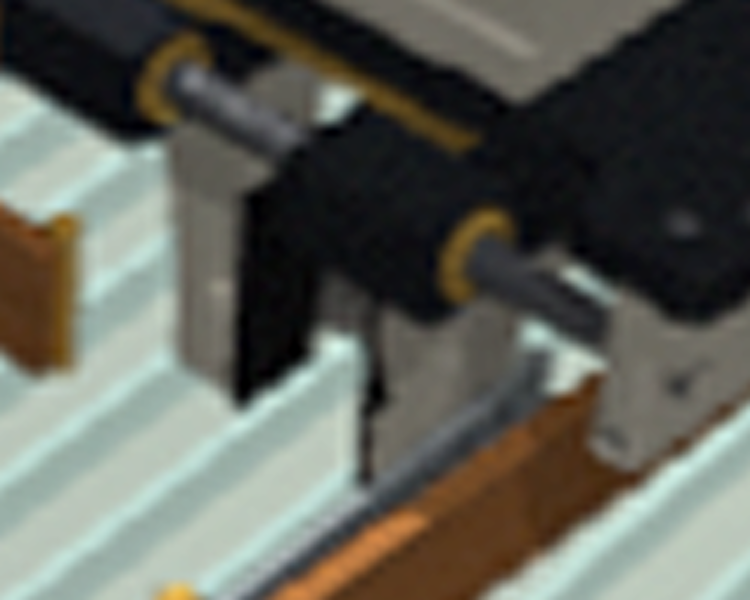

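```bash
python3 - <<'E'
from h import *
p=np.load('pose.npy')
w=back('scene',[[330/3.75+190+340/11.25,130+(120+335/3)/3.75]],.014); print(toP(p,w))
E
```

```text
[[46.02189576 54.43768281]]
```

```bash
python3 -m crank '[[[0.41,0,-30,0,0],[0.41,0,-90,0,0],[0.41,0,-150,0,0],[0.41,20,-170,60,0],[0.41,20,-170,120,0],[0.41,20,-170,180,0],[0.41,20,-170,220,0],[0.41,20,-170,240,0],[0.41,20,-170,240,0],[0.41,20,-170,240,0],[0.41,20,-170,240,0],[0.41,20,-170,240,0]]]'; python3 look.py n
```

```text
clock: 17.38
tool_pos: [0.5341, -0.1803, 0.1889]
orientation: [-90.0, 0.0, 176.5]
force: [-0.1, 0.1, -0.0]
opening: 0.026
top tcp px [353.3 236.6] zoom [733. 227.]
[([85.4, 139.2, 367.5, 181.4], 0.37)]
scene tcp px [189.7 178.3] zoom [ -1. 181.]
[([306.8, 177.3, 10.5, 16.5], 0.43)]
pen now [-217.4   57.2] z 174.8 head 90.1
world [0.6049 0.0326 0.014 ] shift [ -57.4  174.9 -217.3] turn rad 0.001 op 26.0 t 17.575 F [-0.01 -0.51 -0.18]
```

View pics/n_scene.png

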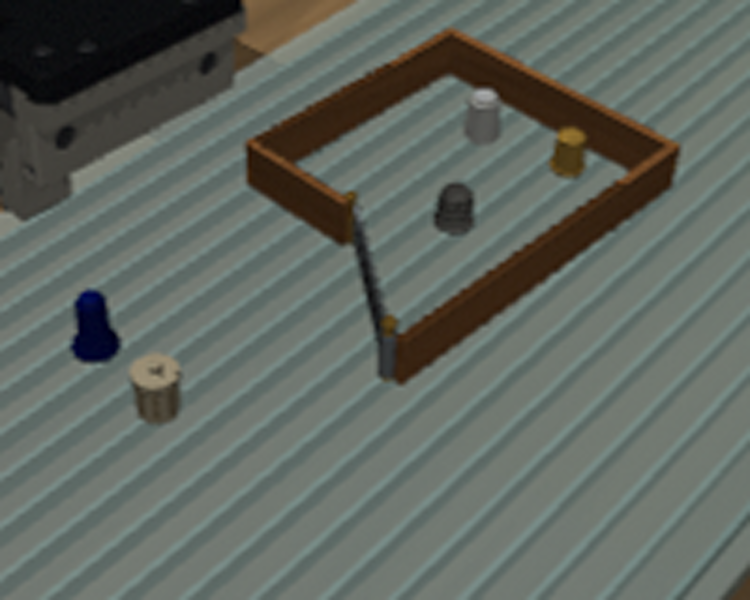

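View pics/n_top.png

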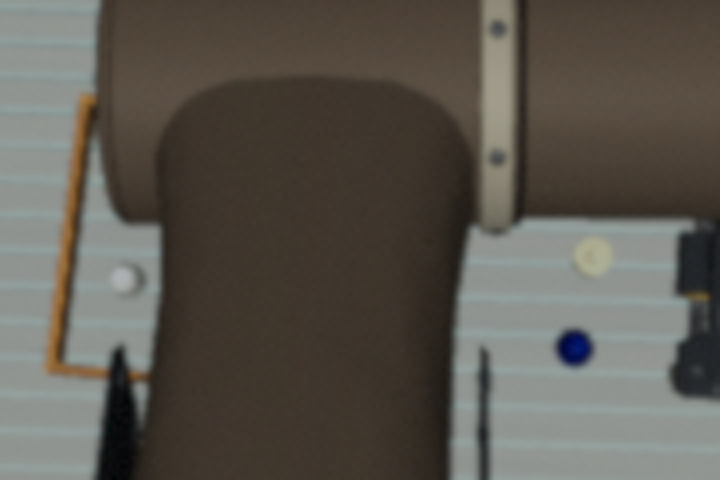

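The scene picture shows the thimble upright inside the pen at about (455,210). The flap is shut from (388,325) to (352,200), and the other items look undisturbed. I'm handing the job in.

```bash
python3 - <<'E'
from plant import ctrl
print(ctrl.close_job())
E
```

```text
the job is handed in; nothing more can be done
None
```

The steel thimble is in the pen with the flap shut behind it, and I handed the job in at about 17.6 s of the 51 s allowed.

**What I did:** I pushed the thimble with the closed fingers to a spot just in front of the shut flap. Then I opened the fingers about 26 mm: one swung the flap open and held it along the hinge-side wall while the other pushed the thimble straight in. I backed both fingers off the thimble, then lifted clear so the flap could close.

**Last checks:**
- **Thimble and flap:** the last scene picture shows the thimble upright inside the pen, the flap shut, and the gripper well clear. I put the thimble at about (53, 58) mm in the pen frame, about 15 mm beyond the flap's sweep.
- **Other things:** the glass, resin, china and brass thimbles look undisturbed. I did not look at the bell, spool and pin jar again at the end; no planned move took the arm near them.
- **Force:** the wrist readings printed at each step stayed around 1 N.

**What was less certain:**
- **Calibration:** the two cameras disagreed by 2–4 mm on thimble positions and up to about 6 mm on the hinge, so I used an averaged pen pose.
- **Detector:** it often missed the steel thimble or mistook other things for it, so I picked its pixels by eye.
- **Hidden during the push:** the arm blocked the thimble from both cameras for most of the push through the doorway. That the flap never touched it there rests on the planned clearances and the pictures before and after.

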